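Zero the run-out gauge on a roller's high spot

ROBOT

A 6-joint arm with a two-finger parallel gripper is mounted at the origin on a cart in front of the work surface, level with it; the furniture and walls round the work are solid. World frame = base frame: x ahead of the robot, y to its left, z up, the work surface at z = 0. Lengths are in m, angles in rad, forces in N, time in s.
With the tool pointing down it reaches from about 0.225 to 0.875 m from the base axis. Payload 3.4 kg.
Tool frame: the origin (TCP) lies midway between the tips of the shut fingers; the grasp point (between the pads) lies robot.grip_depth behind it (robot.grip_depth is the distance from the TCP to the grasp point, in m); z points along the fingers, y is the line along which they close (so a half turn about z gives the same grasp; the last joint's range is limited). The gripper opens to 85 mm and grips with 20 to 120 N. Pads are 22 mm wide; open, the fingers measure 114 mm over their backs; the gripper's body (76 mm by 85 mm) begins 54 mm behind the grasp point. The pads swing forward as they close: fully open they stand 13 mm farther back than shut.
Start: joints at [-1.32, 0.276, 1.505, -0, 1.361, -0.121], TCP at [0.209, -0.536, 0.231] pointing down, gripper open.
Joint ranges: [-2.89, 2.89], [-0.75, 2.08], [0.22, 2.7], [-1.18, 4.32], [0.11, 2.71], [-2.7, 2.7]. Speed limits (rad/s): [2.57, 2.57, 3.14, 3.14, 3.14, 3.14].

INTERFACE

Orientations are given as a rotation vector (axis times angle).
In Python, from station import robot, imaging gives the robot as it stands. Calls block until the motion is done:
- robot.reach(position, orientation): joint-space move of the TCP to a pose.
- robot.servo_line(position, orientation=None, feed=0.15): straight line of the TCP; orientation=None keeps the orientation; feed is the mean speed in m/s.
- robot.move_joints(angles): joint-space move.
- robot.grip(opening, newtons=None): finger opening in m; newtons is the grip in N (None keeps the last); returns when the fingers have stopped.
- robot.wait(seconds).
- robot.solve_ik(position, orientation): joint angles nearest the present ones, or None.
- imaging.read_camera(name): name is "scene" or "top"; returns the picture (384x512x3 uint8, red, green, blue); there is no depth.
- imaging.camera_info(name): a dict with "mtx" (3x3 intrinsics, pixels), "world_from_camera" (4x4, takes a point from camera to world coordinates). Camera axes: x right, y up, looking along -z (the intrinsics and any distortion apply to the point x, -y, -z); pixel columns grow to the right and rows downward; lengths in m; the calibration is good to about 2 mm. A picture is of the moment at which its call begins. camera_info takes no time and is no camera call.
A pose or a line that the arm cannot do raises robot.PlanningError and nothing moves.
- robot.sign_off(): hands the job in; it is judged then, once.
Trained networks look in the newest picture that a camera, given by its name, has taken for a name from the list of things; names that differ only in an ending like _2 or _b are one class to them, and where a whole thing is asked for, a point or a joint stands for the part that bears it (a point fixed in the world has none). Each returns a list of dicts, best first, with "confidence" (0 to 1); they miss things now and then, are a little off and sometimes report something else, mostly with a low value. They report only what shows in the picture. A call takes as long as a camera call.
- imaging.boxes_of(camera, name): "point" ([column, row] in pixels, amid what is visible of it).
- imaging.cut_out(camera, name): "region" (384x512 bool, what is visible of it) and "point" ([column, row] in pixels, amid what is visible of it).
Readings, each from a call of its own:
- robot.read_t(): time.
- robot.read_joint_pos(): joint angles.
- robot.read_joint_velocities(): joint speeds.
- robot.read_tau(): joint torques, N m.
- robot.read_ee_pos(): TCP position.
- robot.read_tool_rot(): TCP orientation.
- robot.read_contact_force(): force on the tool from outside, world axes, zero at the start.
- robot.read_wrist_torque(): the same for the moment, N m.
- robot.read_width(): finger opening in m.
- robot.read_grip_force(): force on a finger pad.
Only numpy, scipy, OpenCV 4.12 (cv2) and the standard library are available. Lean on these libraries where they do the work, as an engineer would, in place of code of your own. Each camera call takes 0.05 s, during which the arm holds its last target. There are 200 camera calls.

TASK

A rubber printing roller sits on bench centres to be checked for run-out. Slide the dial gauge up until its sprung plunger rests on the roller, then turn the roller by pushing lightly on the spokes of its cross wheel, watching the dial needle, and leave it with its highest spot against the plunger. Then slide the gauge so that the needle stands at the long middle mark, and let go; never drive the needle as far as the double end mark, never push hard on the wheel, and leave the other things on the table where they are.

Things in the scene. Friction and masses are not known exactly. Their poses are not given: they have to be found in the camera images.
- fixture: bench centres: fixed grey base plate 270 x 200 x 14 mm, spanning x -165..105, y -100..100 mm in its frame; origin on the table top. x points from the gauge to the roller, y left along the roller, z up. Two posts 34 mm wide, 97 mm high, at x 55, y +48 and -48 mm carry the roller's turning axis, which lies along y, 80 mm above the table.
- roller_axis (a point): point on the turning axis midway along the roller, level with the plunger (fixture x 55, y 0, z 80 mm). The black roller, 48 mm thick, 60 mm long, sits 2.5 mm off this axis: from here to the plunger tip in touch is about 21.3 mm at its low spot, 26.2 at its high spot (the rubber yields a little). The high spot is unmarked, its angle to the spokes new every time; only the gauge shows it.
- spindle: spindle with cross wheel; origin at the wheel's hub, 86 mm right (fixture -y) of roller_axis; its y lies along the axis, to the left. Four spokes (8 mm rods, 12 mm balls centred 43 mm out) on its own +x, -x, +z, -z. Endless turning, 0.08 N m friction; stays where left. Shut fingers reaching down behind an upper spoke's ball can push it over, following its arc (a level push on a steep lean jams); over 25 N is too hard.
- gauge (a joint): slide of the dial gauge's carriage along fixture x: 0 drawn right back, growing toward the roller, at most 0.045 m. About 6 N of friction; stays where left. The plunger meets the roller at 0.030 (high spot) to 0.035 (low spot).
- gauge_grip (a point): grip point on the upright metal fin at the rear of the gauge carriage: 26 mm long (fixture x), 12 mm thick (fixture y), top 114 mm and this point 97 mm above the table, at the fin's middle. Pinch it from above across its thickness. The round dial case (62 mm, top 92 mm above the table) begins 10 mm ahead of the fin.
- plunger_tip (a point): tip of the gauge's plunger, an 8 mm steel ball facing the roller, 110 mm ahead of and 17 mm below the grip point when free; the roller pushes it back into the gauge, up to 10 mm, against a spring (0.3 N free, 0.15 N more per mm).
- needle (a joint): angle of the black needle on the gauge's white upward face: 0.3 rad per mm the plunger is pushed in. 0 = plunger free, needle points left (fixture +y); turns clockwise from above; 1.57 = long middle mark, pointing to the roller; 2.70 = double end mark, plunger nearly bottomed. A turn of the roller swings it by about 1.46 rad while in touch.
- putty: grey putty rubber 26 x 42 x 12 mm lying on the left of the fixture's base plate; a bystander. Origin under its centre.
- jar: square glass jar with black lid, 79 x 79 x 114 mm, left of the fixture; a bystander. Origin under its centre.
- dipper: small round open tin 50 mm wide, 21 mm high, left of the fixture, beyond the jar; a bystander. Origin under its centre.
- blue_tube: aluminium paint tube 59 x 190 x 36 mm lying right of the fixture; a bystander. Origin under its centre.

How it is judged:
By the outcome, as a careful person would: the job done as asked, in the order asked, and still so for the second after the job is handed in, with the robot touching nothing.
It also fails if it takes over 72 s, if anything falls off the work surface, if the arm or the gripper's body presses on something with over 40 N, if the wrist force passes 120 N, or if a joint passes its speed limit or range.

## Working session

There is one attempt and no reset: what is moved stays moved. The work goes in short steps, each a Python script; the robot and the scene stay as the last script left them, time stands still between calls to the robot, and variables do not carry over. Pictures are saved under pics/ and viewed, at most 10 in all, crops included, and the job is handed in when it is done.

```bash
mkdir -p pics; ls; python3 - <<'E'
from station import robot, imaging
import cv2,numpy as np
for c in("scene","top"):
    im=imaging.read_camera(c); cv2.imwrite(f"pics/{c}0.png",im[:,:,::-1])
    i=imaging.camera_info(c); print(c,{k:np.round(v,4).tolist() if not isinstance(v,str) else v for k,v in i.items()})
    for n in("fixture","spindle","gauge","gauge_grip","plunger_tip","needle","putty","jar","blue_tube","roller_axis"):
        try: print(n,[(np.round(d["point"],1).tolist(),round(d["confidence"],2)) for d in imaging.boxes_of(c,n)][:2])
        except Exception as e: print(n,e)
print(robot.read_t(),robot.grip_depth,robot.read_tool_rot())
E
```

```text
pics
scene {'mtx': [[414.4504, 0.0, 252.4666], [0.0, 414.4504, 190.2534], [0.0, 0.0, 1.0]], 'world_from_camera': [[-0.7282, 0.5306, -0.4338, -0.0005], [-0.6854, -0.5568, 0.4693, 0.6012], [0.0075, 0.6391, 0.7691, 1.0639], [0.0, 0.0, 0.0, 1.0]]}
fixture [([261.6, 203.9], 0.7)]
spindle [([245.5, 178.8], 0.8)]
gauge [([270.3, 199.0], 0.85)]
gauge_grip [([275.9, 201.1], 0.9), ([201.9, 274.6], 0.54)]
plunger_tip [([318.1, 154.4], 0.68)]
needle []
putty [([268.3, 228.5], 0.64)]
jar [([203.7, 272.7], 0.94), ([316.5, 154.0], 0.59)]
blue_tube [([316.6, 154.1], 0.87)]
roller_axis [([261.6, 206.9], 0.96)]
top {'mtx': [[443.0393, 0.0, 260.1881], [0.0, 443.0393, 184.5549], [0.0, 0.0, 1.0]], 'world_from_camera': [[-0.012, 0.9748, -0.2226, 0.3161], [-0.9999, -0.0125, -0.0009, 0.0049], [-0.0036, 0.2226, 0.9749, 1.1384], [0.0, 0.0, 0.0, 1.0]]}
fixture [([274.8, 204.1], 0.67)]
spindle [([269.3, 164.7], 0.85)]
gauge [([278.4, 212.3], 0.64), ([271.4, 202.6], 0.52)]
gauge_grip [([273.6, 215.8], 0.66), ([144.1, 221.9], 0.17)]
plunger_tip [([272.0, 213.5], 0.26)]
needle [([272.2, 205.5], 0.2)]
putty [([247.7, 229.4], 0.72)]
jar [([143.3, 221.8], 0.62)]
blue_tube [([390.6, 198.7], 0.69)]
roller_axis [([273.5, 201.2], 0.96)]
1.1 0.0187 [ 3.08735825e+00  5.80733219e-01 -2.09537196e-05]
```

```bash
python3 - <<'E'
import cv2
a=cv2.imread("pics/top0.png"); cv2.imwrite("pics/top0c.png",cv2.resize(a[120:290,180:420],(800,567),interpolation=cv2.INTER_CUBIC))
a=cv2.imread("pics/scene0.png"); cv2.imwrite("pics/scene0c.png",cv2.resize(a[110:290,170:410],(800,600),interpolation=cv2.INTER_CUBIC))
E
```

```text
(no output)
```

View pics/top0c.png

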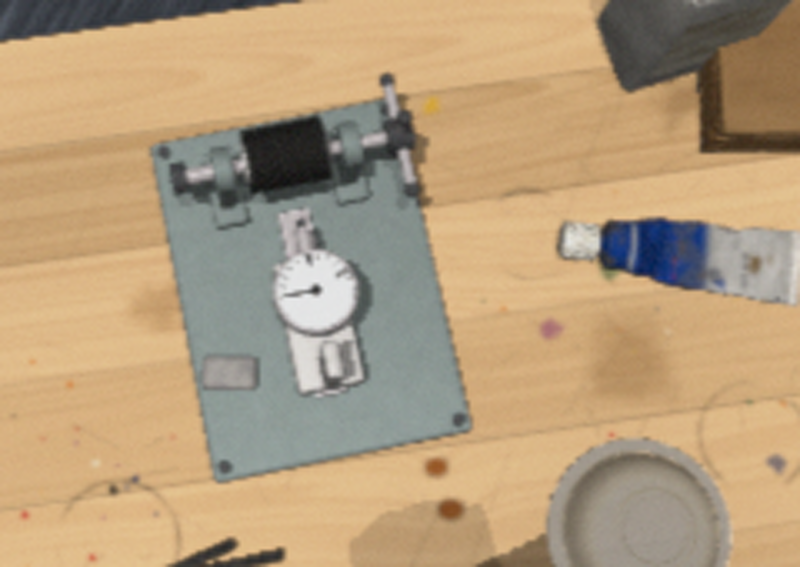

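View pics/scene0c.png

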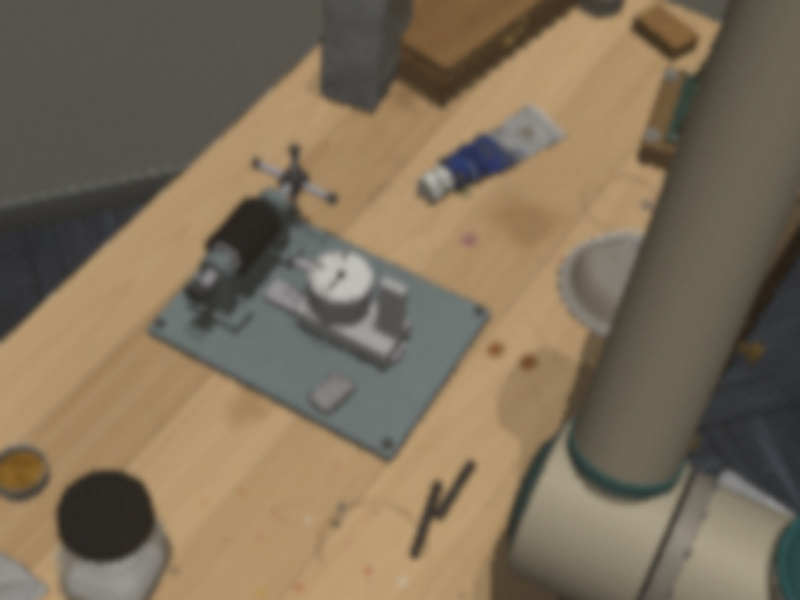

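```bash
cat > h.py <<'E'
from station import robot, imaging
import numpy as np, cv2
from scipy.spatial.transform import Rotation as R
def proj(P,c="top"):
    i=imaging.camera_info(c); T=np.linalg.inv(i["world_from_camera"])
    p=np.atleast_2d(P)@T[:3,:3].T+T[:3,3]; p=p*[1,-1,-1]
    q=p@np.array(i["mtx"]).T; return q[:,:2]/q[:,2:]
def unproj(uv,z,c="top"):
    i=imaging.camera_info(c); T=np.array(i["world_from_camera"])
    d=np.linalg.inv(i["mtx"])@[*uv,1]; d=T[:3,:3]@(d*[1,-1,-1]); o=T[:3,3]
    return o+d*(z-o[2])/d[2]
E
python3 - <<'E'
from h import *
from scipy.optimize import least_squares
t=lambda u,v:np.array([u*.3+180,v*.29982+120])
s=lambda u,v:np.array([u*.3+170,v*.3+110])
F=[((-165,100,14),t(218,481)),((-165,-100,14),t(470,430)),((105,100,14),t(152,147)),((55,-86,80),t(399,131))]
G=[((-165,100,14),s(389,460)),((-165,-100,14),s(490,312)),((105,100,14),s(150,328)),((55,-86,80),s(292,178))]
def W(f,P): 
    c,n=np.cos(f[2]),np.sin(f[2]); P=np.array(P)/1000
    return np.array([f[0]+c*P[0]-n*P[1],f[1]+n*P[0]+c*P[1],P[2]])
res=lambda f:np.concatenate([proj(W(f,P),c)[0]-q for c,L in(("top",F),("scene",G)) for P,q in L])
for P,q in F: print(P,unproj(q,P[2]/1e3),unproj(dict((a,b) for a,b in G)[P],P[2]/1e3,"scene"))
r=least_squares(res,[.5,0,.1]); print(r.x,res(r.x).round(1))
f=r.x
# check: fin top, dial centre: free plunger at s=0: tip 110 ahead of grip; tip touches at s=.035 with 21.3
gx=55-21.3-35-110
for n,P in(("fintop s0",(gx,0,114)),("dial s0",(gx+54,0,92))): print(n,((proj(W(f,P))[0]-[180,120])/.3),((proj(W(f,P),"scene")[0]-[170,110])/.3), W(f,P))
for n,a in(("up",0),("far",90),("near",-90)):
    P=(55+43*np.sin(np.radians(a)),-86,80+43*np.cos(np.radians(a))); print(n,((proj(W(f,P))[0]-[180,120])/.3),((proj(W(f,P),"scene")[0]-[170,110])/.3))
np.save("f.npy",f)
E
```

```text
(-165, 100, 14) [0.36892556 0.04530637 0.014     ] [0.3664962 0.0522434 0.014    ]
(-165, -100, 14) [ 0.40454745 -0.1452753   0.014     ] [ 0.40342    -0.14193859  0.014     ]
(105, 100, 14) [0.62923989 0.09622634 0.014     ] [0.62651421 0.09713839 0.014     ]
(55, -86, 80) [ 0.62080492 -0.09302564  0.08      ] [ 0.6204492  -0.09373803  0.08      ]
[ 0.54791655 -0.01888806  0.18783941] [-1.3  0.7  1.1  0.  -1.  -1.1  0.1  1.1  0.6 -0.9  0.9 -1.2 -1.7 -0.7
  0.4  0.5]
fintop s0 [334.64015436 370.64911524] [401.95790528 287.02797069] [ 0.43857431 -0.03967186  0.114     ]
dial s0 [317.68909142 300.66680297] [348.1702586 277.1683708] [ 0.49162445 -0.02958808  0.092     ]
up [404.24041177 117.96732344] [294.19101981 148.58137406]
far [386.7318284  80.4870072] [256.50442006 162.37838708]
near [411.93629317 189.51766742] [331.08104198 197.18692932]
```

```bash
cat >> h.py <<'E'
f=np.load("f.npy"); GX0=55-21.3-35-110
def W(P):
    c,n=np.cos(f[2]),np.sin(f[2]); P=np.array(P)/1000
    return np.array([f[0]+c*P[0]-n*P[1],f[1]+n*P[0]+c*P[1],P[2]])
def rect(im,cx,h=45,k=8,z=92):   # metric picture of the dial face, fixture x up, y left, k px/mm
    w=np.float32([[cx+h,h],[cx+h,-h],[cx-h,-h],[cx-h,h]])
    src=np.float32([proj(W((*p,z)))[0] for p in w]); n=2*h*k
    return cv2.warpPerspective(im,cv2.getPerspectiveTransform(src,np.float32([[0,0],[n,0],[n,n],[0,n]])),(n,n),flags=cv2.INTER_CUBIC)
def dial(im=None,s=6.,k=8,h=45,save=None):
    """returns slide s (mm), dial y, needle angle (rad), white area fraction"""
    if im is None: im=imaging.read_camera("top")
    cx=GX0+54+s
    r=rect(im,cx,h,k); g=cv2.cvtColor(r,cv2.COLOR_RGB2GRAY).astype(np.float32)
    sat=r.max(2).astype(int)-r.min(2)
    m=((g>170)&(sat<40)).astype(np.uint8); m=cv2.morphologyEx(m,cv2.MORPH_CLOSE,np.ones((21,21)))
    m=cv2.morphologyEx(m,cv2.MORPH_OPEN,cv2.getStructuringElement(cv2.MORPH_ELLIPSE,(161,161)))
    cs=cv2.findContours(m,0,2)[0]
    if not cs: return None
    (u,v),rad=cv2.minEnclosingCircle(max(cs,key=cv2.contourArea))
    p=cv2.warpPolar(g,(30*k,720),(u,v),30*k,cv2.WARP_POLAR_LINEAR)
    if save: cv2.imwrite(save,p if 0 else g)
    prof=p[:,7*k:17*k].mean(1); prof=np.median(prof)-prof
    i=int(prof.argmax()); idx=np.arange(i-25,i+26); w=np.clip(prof[idx%720],0,None)
    a=(w*idx).sum()/w.sum()*2*np.pi/720   # clockwise from image right
    return cx+(h-v/k)-GX0-54,h-u/k,((a-np.pi+np.pi/2)%(2*np.pi))-np.pi/2,rad/k,prof.max()
E
python3 - <<'E'
from h import *
print(dial(cv2.imread("pics/top0.png")[:,:,::-1].copy(),save="pics/r0.png"))
E
```

```text
(8.864387512207031, 1.3451080322265625, np.float64(0.0376781035880116), 29.583539962768555, np.float32(92.55))[ WARN:0@0.320] global loadsave.cpp:1063 imwrite_ Unsupported depth image for selected encoder is fallbacked to CV_8U.
```

View pics/r0.png

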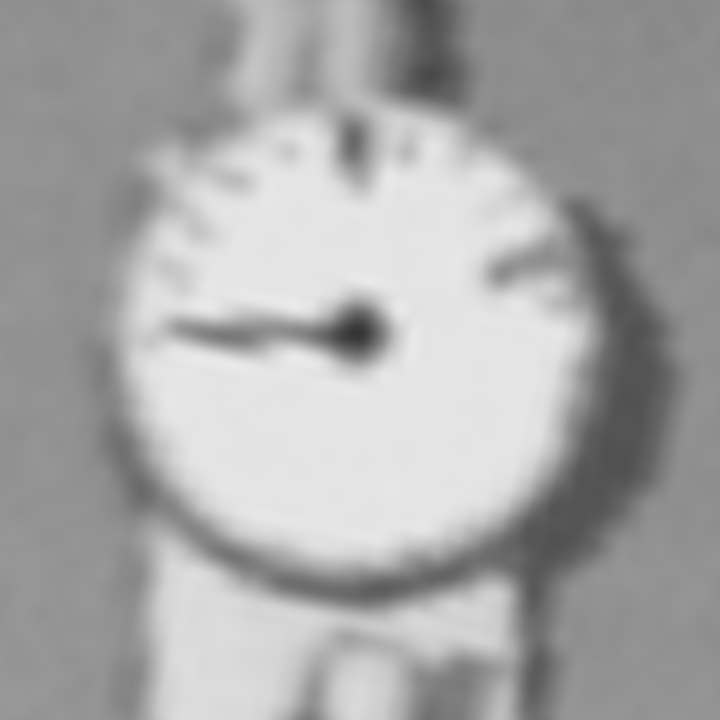

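```bash
cat >> h.py <<'E'
def pick_rot():
    out=[]
    for a in (f[2]/2,f[2]/2+np.pi/2):
        rv=np.pi*np.array([np.cos(a),np.sin(a),0])
        q=robot.solve_ik(W((GX0+8,0,160)),rv)
        if q is not None: out.append((abs(q[5]),rv,q))
    return min(out,key=lambda o:o[0])[1]
def st(): print("t",round(robot.read_t(),1),"tcp",np.round(robot.read_ee_pos(),4),"F",np.round(robot.read_contact_force(),1),"w",round(robot.read_width(),4))
E
python3 - <<'E'
from h import *
rv=pick_rot(); np.save("rv.npy",rv); print(rv, robot.solve_ik(W((GX0+8,.7,160)),rv), robot.solve_ik(W((55,-90,160)),rv))
x=GX0+8
robot.grip(0.045,30)
robot.reach(W((x,.7,150)),rv); st()
robot.servo_line(W((x,.7,80)),feed=.12); st()
robot.grip(0.0,30); st()
d=dial(s=8); print(d)
robot.servo_line(W((x+21,.7,80)),feed=.06); st()
im=imaging.read_camera("top"); cv2.imwrite("pics/t1.png",cv2.resize(im[120:290,180:420,::-1],(800,567))); print(dial(im,29))
E
```

```text
[3.12774698 0.29462387 0.        ] [-2.39386064e-01  1.40794711e-01  1.87496063e+00 -8.88178420e-16
  1.12583731e+00  1.14357085e+00] [-2.66589415e-01  3.96841181e-01  1.50255211e+00 -8.88178420e-16
  1.24219936e+00  1.11636750e+00]
t 3.6 tcp [ 0.4467 -0.0382  0.1502] F [-0.9 -0.1 -0.3] w 0.0449
t 4.3 tcp [ 0.4469 -0.0379  0.0804] F [-0.6  0.2  0.8] w 0.0449
t 4.7 tcp [ 0.447  -0.0382  0.0808] F [ 0.1 -3.4  4.6] w 0.012
None
t 5.3 tcp [ 0.4672 -0.0343  0.0808] F [-1.9 -4.3  6.6] w 0.0118
None
```

View pics/t1.png

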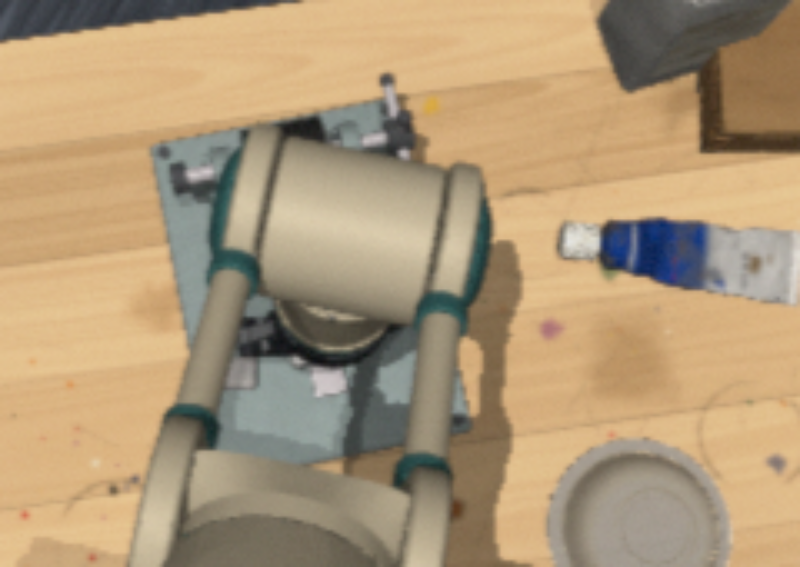

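```bash
sed -i 's/def rect(im,cx,h=45,k=8,z=92)/def rect(im,cx,h=45,k=8,z=92,c="top")/; s/proj(W((\*p,z)))\[0\]/proj(W((*p,z)),c)[0]/; s/def dial(im=None,s=6.,k=8,h=45,save=None)/def dial(im=None,s=6.,k=8,h=45,save=None,c="top")/; s/imaging.read_camera("top")$/imaging.read_camera(c)/; s/r=rect(im,cx,h,k)/r=rect(im,cx,h,k,c=c)/' h.py
python3 - <<'E'
from h import *
print(dial(cv2.imread("pics/scene0.png")[:,:,::-1].copy(),8,c="scene"))
im=imaging.read_camera("scene"); cv2.imwrite("pics/s1.png",cv2.resize(im[110:290,170:410,::-1],(800,600))); print(dial(im,29,c="scene"))
E
```

```text
(-5.375, -1.0, np.float64(1.4706300058514348), 17.77684211730957, np.float32(40.818756))
None
```

View pics/s1.png

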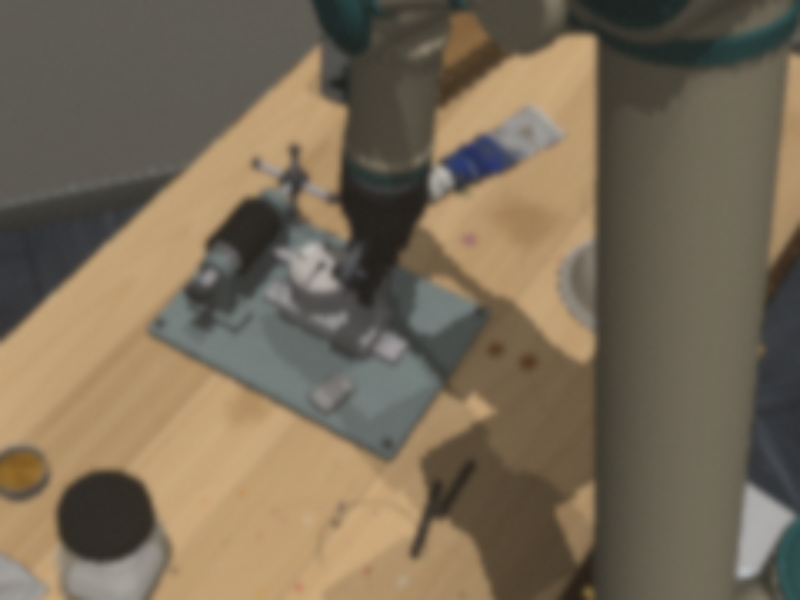

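```bash
cat >> h.py <<'E'
rv=np.load("rv.npy") if __import__("os").path.exists("rv.npy") else None
BACK=17.5; DEPTH=12   # tool centre behind ball centre (ball 6 + half finger 11), tip below ball centre
def arc(th,back=0,up=0):
    a=np.radians(th); return W((55+43*np.sin(a)-BACK-back,-90,80+43*np.cos(a)-DEPTH+up))
E
python3 - <<'E'
from h import *
p=robot.read_ee_pos(); u=W((1,0,0))-W((0,0,0)); u/=np.linalg.norm(u)
robot.servo_line(p+u*.0055,feed=.05); st()
robot.grip(0.045,30)
q=robot.read_ee_pos(); robot.servo_line(q+[0,0,.075],feed=.15)
robot.grip(0.0,20)
robot.reach(arc(0,back=12,up=40),rv); st()
im=imaging.read_camera("top"); cv2.imwrite("pics/t2.png",cv2.resize(im[120:290,180:420,::-1],(800,567))); print(dial(im,34))
E
```

```text
t 5.6 tcp [ 0.4711 -0.0335  0.0808] F [-3.7 -3.   4.3] w 0.0116
t 7.8 tcp [ 0.5895 -0.1027  0.1503] F [-0.7  0.6  0.3] w -0.0002
None
```

View pics/t2.png

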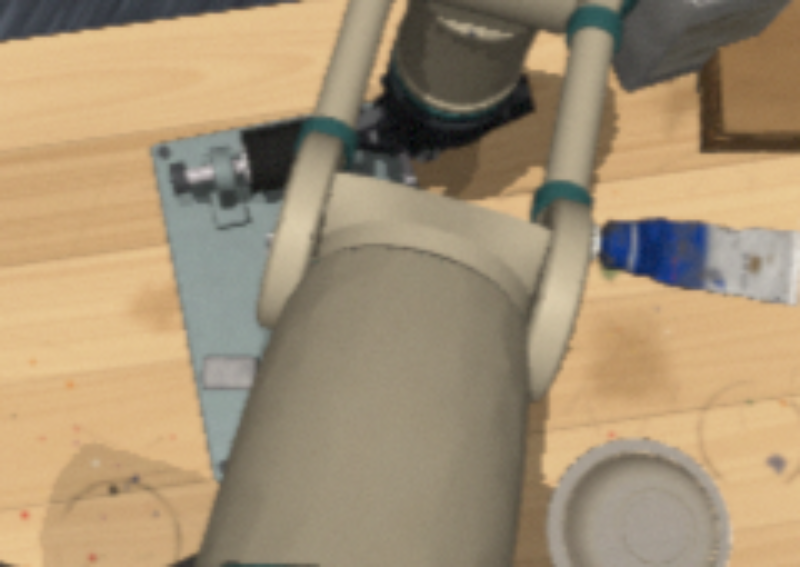

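```bash
python3 - <<'E'
from h import *
a=cv2.imread("pics/scene0.png"); im=imaging.read_camera("scene")
j=robot.read_joint_pos(); j2=np.array(j); j2[0]-=.45; robot.move_joints(j2)
tp=imaging.read_camera("top"); cv2.imwrite("pics/top3.png",tp[:,:,::-1]); cv2.imwrite("pics/scene3.png",im[:,:,::-1])
print(dial(tp,34)); robot.move_joints(j); st()
L=[rect(a,GX0+54+8,40,5,c="scene"),rect(im[:,:,::-1],GX0+54+34,40,5,c="scene"),rect(tp[:,:,::-1],GX0+54+34,40,5)]
o=np.hstack(L); cv2.imwrite("pics/cmp.png",cv2.resize(o,(800,267)))
E
```

```text
(34.3125, 1.0, np.float64(0.0005624992120623062), 30.15618324279785, np.float32(86.9875))
t 10.0 tcp [ 0.5885 -0.1025  0.1508] F [-0.8 -0.2  0. ] w -0.0
```

View pics/cmp.png

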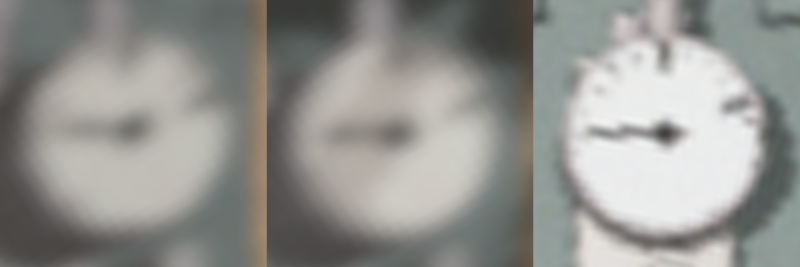

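```bash
cat >> h.py <<'E'
u=(W((1,0,0))-W((0,0,0)))*1000; FIN=np.array([.4711,-.0335,.0808])
def needle(im=None,s=34.3,y=1.3,c="scene",k=8,h=45,full=False):
    if im is None: im=imaging.read_camera(c)
    g=cv2.cvtColor(rect(im,GX0+54+s,h,k,c=c),cv2.COLOR_RGB2GRAY).astype(np.float32)
    p=cv2.warpPolar(g,(30*k,720),((h-y)*k,h*k),30*k,cv2.WARP_POLAR_LINEAR)
    prof=p[:,6*k:15*k].mean(1); prof=cv2.GaussianBlur(prof[:,None],(1,9),0)[:,0]
    ang=np.arange(-40,580); v=prof[(ang+360)%720]; v=np.median(v)-v
    i=int(v[:].argmax()); i0=max(i-25,0); w=np.clip(v[i0:i+26],0,None)
    return (w*ang[i0:i+26]).sum()/w.sum()*np.pi/360, v.max()
E
python3 - <<'E'
from h import *
rd=lambda n:cv2.imread(f"pics/{n}.png")[:,:,::-1].copy()
print(needle(rd("scene3")),needle(rd("scene0"),8.9),needle(rd("top3"),c="top"))
robot.reach(FIN+[0,0,.075],rv); robot.grip(.045,30)
robot.servo_line(FIN,feed=.15); robot.grip(0,30); st(); print(needle())
for d in (.0015,.003,.0045):
    robot.servo_line(FIN+u*d,feed=.03); im=imaging.read_camera("scene"); print(d,needle(im,34.3+d*1e3),np.round(robot.read_contact_force(),1))
cv2.imwrite("pics/s4.png",im[:,:,::-1])
cv2.imwrite("pics/r4.png",np.hstack([rect(im[:,:,::-1],GX0+54+34.3+d*1e3,40,5,c="scene")]))
st()
E
```

```text
(np.float64(-0.018206223488571253), np.float32(45.090744)) (np.float64(0.034990279889886206), np.float32(33.80258)) (np.float64(0.012811324218979145), np.float32(86.311295))
t 12.2 tcp [ 0.4718 -0.0335  0.0818] F [-0.9  1.2  6. ] w 0.0115
(np.float64(4.468230646484389), np.float32(50.280205))
0.0015 (np.float64(4.450721525650156), np.float32(42.881096)) [-3.7 -0.3  8.4]
0.003 (np.float64(4.511163203968672), np.float32(47.944122)) [-5.  -0.   9.9]
0.0045 (np.float64(4.484235295621535), np.float32(42.058716)) [-5.8 -0.4  9.9]
t 13.1 tcp [ 0.4742 -0.033   0.0818] F [-5.8 -0.4  9.9] w 0.0116
```

View pics/r4.png

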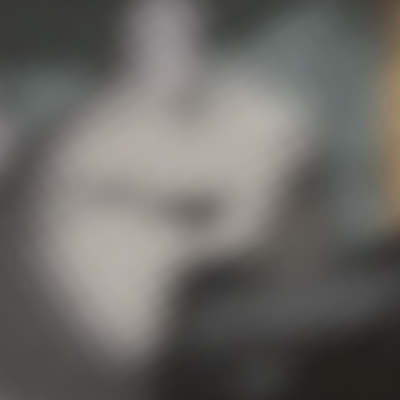

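```bash
sed -i 's/ang=np.arange(-40,580)/ang=np.arange(-25,325)/' h.py
cat >> h.py <<'E'
def sdisc(): return 34.3+float((np.array(robot.read_ee_pos())-FIN)@u)*1e3   # while gripping
E
python3 - <<'E'
from h import *
rd=lambda n:cv2.imread(f"pics/{n}.png")[:,:,::-1].copy()
print(needle(rd("s4"),37.4), sdisc())
for d in (.0055,.0065,.0075,.0085):
    robot.servo_line(FIN+u*d,feed=.03); s=sdisc(); n=needle(s=s); print(d,s,n)
    if n[0]>.65: break
robot.grip(.045,30); robot.servo_line(np.array(robot.read_ee_pos())+[0,0,.075],feed=.15); robot.grip(0,20)
p=arc(0,back=12,up=40); robot.reach(p,rv)
print(needle(s=s)); j=np.array(robot.read_joint_pos()); j2=j.copy(); j2[0]-=.45; robot.move_joints(j2)
d=dial(s=37); print(d); st(); robot.move_joints(j)
E
```

```text
(np.float64(0.1379740366013887), np.float32(24.389053)) 37.41121724410788
0.0055 38.23257251733976 (np.float64(0.375039920765252), np.float32(17.79953))
0.0065 39.138476003089615 (np.float64(0.7066313701522121), np.float32(20.478973))
(np.float64(0.7325650975803034), np.float32(17.551895))
(38.269065856933594, 1.115936279296875, np.float64(0.709434102778745), 30.148374557495117, np.float32(86.075))
t 17.0 tcp [ 0.4865 -0.3466  0.1507] F [ 0.4 -0.9  0.5] w 0.0001
```

```bash
cat >> h.py <<'E'
SD=38.6
def push(a0,a1,step=15,log=None,k=0):
    robot.reach(arc(a0,12,35),rv); robot.servo_line(arc(a0,12),feed=.15); robot.servo_line(arc(a0),feed=.08)
    n=max(1,int(round((a1-a0)/step)))
    for a in np.linspace(a0,a1,n+1)[1:]:
        robot.servo_line(arc(a),feed=.06); im=imaging.read_camera("scene"); m=needle(im,SD); F=np.array(robot.read_contact_force())
        print(k,round(a,1),"n %.3f q %.0f"%m,F.round(1))
        if log is not None: log.append((k,a,m[0],m[1]))
        if np.linalg.norm(F)>14: print("STOP"); break
    p=arc(a,6); robot.servo_line(p,feed=.15); robot.servo_line(p+[0,0,.045],feed=.2)
    return im
E
python3 - <<'E'
from h import *
import json
log=[]; im=push(-10,45,14,log); json.dump(log,open("log0.json","w"))
j=np.array(robot.read_joint_pos()); j2=j.copy(); j2[0]-=.45; robot.move_joints(j2)
im=imaging.read_camera("top"); print(dial(im,s=38)); st()
cv2.imwrite("pics/t5.png",cv2.resize(im[120:290,180:420,::-1],(800,567)))
E
```

```text
0 3.8 n 0.743 q 21 [-0.1 -0.2 -0.5]
0 17.5 n 0.840 q 26 [-0.4 -0.4 -0.1]
0 31.2 n 1.055 q 22 [-0.7  0.3 -0.1]
0 45.0 n 1.256 q 31 [-0.8  0.7 -0.6]Traceback (most recent call last):
  File "<stdin>", line 3, in <module>
    for chunk in iterable:
                 ^^^^^^^^
    yield from _iterencode_list(o, _current_indent_level)
    yield from chunks
    yield from chunks
    o = _default(o)
    raise TypeError(f'Object of type {o.__class__.__name__} '
                    f'is not JSON serializable')
TypeError: Object of type float32 is not JSON serializable
```

```bash
python3 - <<'E'
from h import *
push(-54,45,14,[],1)
j=np.array(robot.read_joint_pos()); j[0]-=.45; robot.move_joints(j)
im=imaging.read_camera("top"); print(dial(im,s=38)); st()
cv2.imwrite("pics/t5.png",cv2.resize(im[120:290,180:420,::-1],(800,567)))
E
```

```text
1 -39.9 n 1.388 q 22 [-0.1  0.4  0.2]
1 -25.7 n 1.442 q 30 [-1.8 -0.4  0.6]
1 -11.6 n 1.571 q 32 [-1.2  0.3  0.1]
1 2.6 n 1.669 q 22 [-0.2 -0.4  0.4]
1 16.7 n 1.832 q 19 [ 0.1 -1.  -0.3]
1 30.9 n 2.135 q 12 [-0.1 -0.1  0.6]
1 45.0 n 2.201 q 26 [ 0.4 -0.3 -0.6]
(38.15955352783203, 1.0131378173828125, np.float64(2.1352681608986313), 30.040794372558594, np.float32(72.21251))
t 26.6 tcp [ 0.5228 -0.3572  0.1442] F [-0.   0.4  0.3] w 0.0
```

View pics/t5.png

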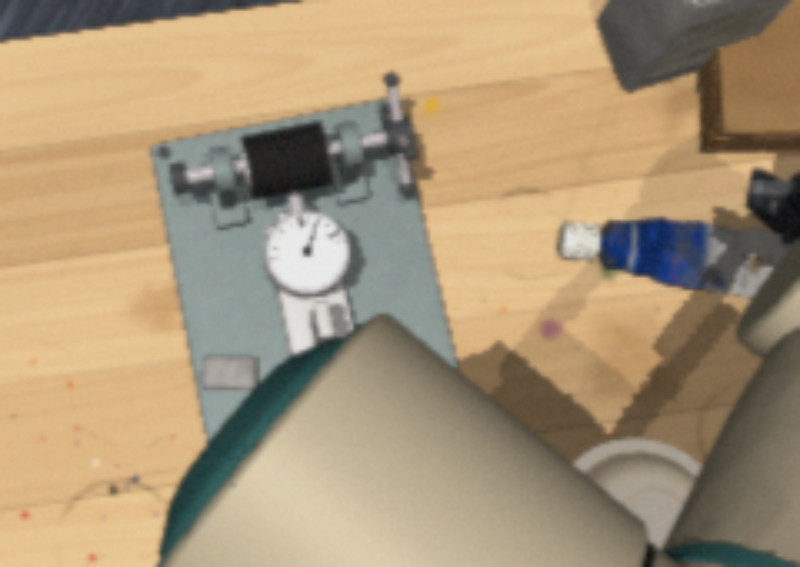

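```bash
cat >> h.py <<'E'
def topread():
    j=np.array(robot.read_joint_pos()); j[0]-=.33; robot.move_joints(j)
    im=imaging.read_camera("top"); d=dial(im,s=38); print("top",d,needle(im,SD-.4,1.1,"top"),round(robot.read_t(),1)); return im
E
python3 - <<'E'
from h import *
push(-52,-5,16,[],2); topread()
push(-12,40,18,[],2); im=topread(); cv2.imwrite("pics/t6.png",im[:,:,::-1])
E
```

```text
2 -36.3 n 2.200 q 42 [ 0.3 -0.6  0.3]
2 -20.7 n 2.198 q 34 [-1.9  0.2  1.2]
2 -5.0 n 2.100 q 22 [-0.1  0.1  0.4]
top (38.26578903198242, 1.0882682800292969, np.float64(2.122089748580046), 30.26716423034668, np.float32(73.25)) (np.float64(2.1301963510712696), np.float32(73.3999)) 30.9
2 5.3 n 2.029 q 18 [-0.2 -0.4 -0.3]
2 22.7 n 1.832 q 18 [0.1 0.4 0. ]
2 40.0 n 1.562 q 15 [-0.9  0.3  0.5]
top (38.26138687133789, 1.0116004943847656, np.float64(1.5700979955465266), 30.152605056762695, np.float32(70.343765)) (np.float64(1.5929659933035594), np.float32(65.60292)) 35.2
```

```bash
python3 - <<'E'
from h import *
from scipy.optimize import least_squares
# k, cmd, n, sigma
D=[(0,17.5,.84,.05),(0,31.2,1.055,.05),(0,45,1.256,.05),(1,-25.7,1.442,.05),(1,-11.6,1.571,.05),(1,2.6,1.669,.05),(1,16.7,1.832,.05),(1,30.9,2.135,.05),(1,45,2.135,.02),(2,-20.7,2.198,.05),(2,-5,2.126,.02),(2,5.3,2.029,.05),(2,22.7,1.832,.05),(2,40,1.575,.02)]
D=np.array(D)
def ang(p): return 90*D[:,0]+np.degrees(np.arcsin(np.clip(np.sin(np.radians(D[:,1]))+p[0]/43,-1,.999)))
def mod(p): return p[1]+p[3]*np.cos(np.radians(ang(p)-p[2]))
for freeA in(0,1):
  r=least_squares(lambda p:np.r_[(mod(p)-D[:,2])/D[:,3],(p[3]-.73)/(.05 if freeA else 1e-4),((p[1]+p[3]*np.cos(np.radians(0-p[2])))-.71)/.05],[5,1.4,160,.73],loss="soft_l1")
  p=r.x; print(p.round(3)); print(ang(p).round(0)); print((mod(p)-D[:,2]).round(3))
# visual check: predicted ball pixels in top6 crop for final angle
a=ang(p)[-1]-180
im=cv2.imread("pics/t6.png"); c=cv2.resize(im[120:200,260:340],None,fx=7,fy=7,interpolation=cv2.INTER_CUBIC)
for q in range(4):
    t=np.radians(a+90*q); uv=(proj(W((55+43*np.sin(t),-86,80+43*np.cos(t))))[0]-[260,120])*7
    print(round(a+90*q),uv.round()); cv2.circle(c,tuple(int(x) for x in uv),5,(0,0,255),1)
cv2.imwrite("pics/t6c.png",c)
E
```

```text
[ 11.212   1.403 169.991   0.73 ]
[ 34.  51.  75.  80.  93. 108. 123. 141. 165. 175. 190. 201. 220. 245.]
[ 0.039 -0.004  0.089 -0.039  0.001  0.075  0.071 -0.095 -0.005 -0.068
 -0.037  0.002  0.037  0.021]
[ 10.539   1.389 167.995   0.755]
[ 33.  50.  72.  79.  93. 107. 122. 139. 162. 174. 189. 200. 219. 243.]
[ 0.016 -0.023  0.057 -0.038  0.007  0.085  0.083 -0.084  0.005 -0.058
 -0.033  0.002  0.031  0.014]
63 [259. 164.]
153 [258. 260.]
243 [297. 398.]
333 [300. 306.]
```

View pics/t6c.png

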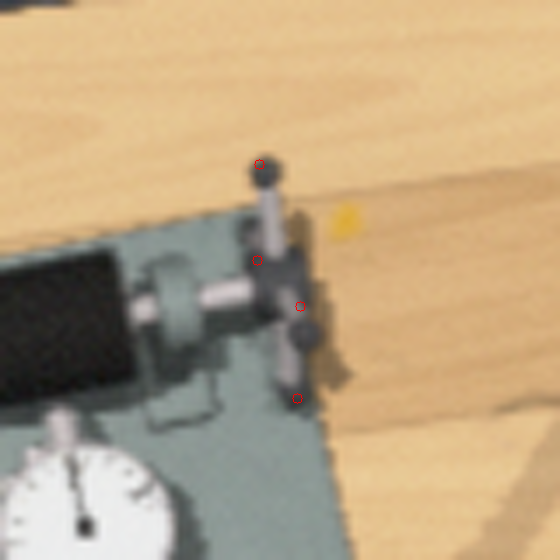

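```bash
python3 - <<'E'
from h import *
from scipy.optimize import least_squares
obs={0:(265,172),3:(306,333),2:(297,395),1:(255,235)}
def pr(p,q):
    t=np.radians(p[0]+90*q); return (proj(W((55+43*np.sin(t)+p[1],-86+p[2],80+43*np.cos(t))))[0]-[260,120])*7
for use in((0,3,2),(0,1,2,3)):
    r=least_squares(lambda p:np.concatenate([pr(p,q)-obs[q] for q in use]),[60,0,0]); print(r.x.round(1),r.fun.round(0))
D=np.array([(0,17.5,.84,.05),(0,31.2,1.055,.05),(0,45,1.256,.05),(1,-25.7,1.442,.05),(1,-11.6,1.571,.05),(1,2.6,1.669,.05),(1,16.7,1.832,.05),(1,30.9,2.135,.05),(1,45,2.135,.02),(2,-20.7,2.198,.05),(2,-5,2.126,.02),(2,5.3,2.029,.05),(2,22.7,1.832,.05),(2,40,1.575,.02)])
for dl in(5,7,9):
  a=90*D[:,0]+np.degrees(np.arcsin(np.clip(np.sin(np.radians(D[:,1]))+dl/43,-1,.999)))
  mod=lambda p:p[0]+p[2]*np.cos(np.radians(a-p[1]))
  r=least_squares(lambda p:np.r_[(mod(p)-D[:,2])/D[:,3]],[1.4,160,.73],loss="soft_l1"); print(dl,r.x.round(3),r.cost,a[-1]-180,"end-peak",a[-1]-r.x[1],"s3 angle at peak",r.x[1]-180)
E
```

```text
[52.  -1.4 -0.7] [ 1.  1.  0. -1. -2. -0.]
[50.2 -0.6 -0.6] [ 1.  1.  1.  3. -3. -4.  0.  0.]
5 [  1.364 156.307   0.797] 7.5399002632178 49.381987355948894 end-peak 73.0749444324249 s3 angle at peak -23.692957076476006
7 [  1.367 160.034   0.791] 6.438995727491251 53.66614260673833 end-peak 73.63236741792028 s3 angle at peak -19.966224811181945
9 [  1.371 164.262   0.784] 5.521318393967104 58.439715109504334 end-peak 74.17752398836626 s3 angle at peak -15.737808878861927
```

```bash
cat >> h.py <<'E'
def rarc(th,back=0,up=0):
    a=np.radians(th); return W((75.7+43*np.sin(a)+back,-90,80+43*np.cos(a)-DEPTH+up))
def rpush(a0,a1,step=13):
    robot.reach(rarc(a0,12,50),rv); robot.servo_line(rarc(a0,12),feed=.15); robot.servo_line(rarc(a0),feed=.08)
    for a in np.linspace(a0,a1,max(1,int(round(abs(a1-a0)/step)))+1)[1:]:
        robot.servo_line(rarc(a),feed=.06); m=needle(s=SD); F=np.array(robot.read_contact_force())
        print(round(a,1),"n %.3f q %.0f"%m,F.round(1))
        if np.linalg.norm(F)>14: print("STOP"); break
    p=rarc(a,6); robot.servo_line(p,feed=.15); robot.servo_line(p+[0,0,.045],feed=.2)
E
python3 - <<'E'
from h import *
rpush(58,18); im=topread(); cv2.imwrite("pics/t7.png",im[:,:,::-1])
E
```

```text
44.7 n 1.701 q 16 [1.  0.4 0.7]
31.3 n 1.765 q 20 [2.4 1.1 1.7]
18.0 n 1.999 q 27 [4.1 2.2 3. ]
top (38.19301223754883, 1.0669593811035156, np.float64(1.8521158742377386), 29.978073120117188, np.float32(66.875)) (np.float64(1.8551712685764947), np.float32(60.172913)) 39.6
```

```bash
python3 - <<'E'
from h import *
def P(t,q,dx=-1.4,dy=-.7):
    t=np.radians(t+90*q); return proj(W((55+43*np.sin(t)+dx,-86+dy,80+43*np.cos(t))))[0]
o=lambda u,v:np.array([u*.3+180,v*.29982+120])
def ld(n):
    im=cv2.imread(f"pics/{n}.png")
    if n=="t5": 
        b=np.zeros((384,512,3),np.uint8)+255; b[120:290,180:420]=cv2.resize(im,(240,170),interpolation=cv2.INTER_AREA); im=b
    return cv2.cvtColor(im,cv2.COLOR_BGR2GRAY).astype(np.float32)
def score(g,t):
    g=cv2.GaussianBlur(g,(0,0),1.0)
    v=[cv2.remap(g,np.float32([[p[0]]]),np.float32([[p[1]]]),cv2.INTER_CUBIC)[0,0] for p in(P(t,q) for q in range(4))]
    return -sum(v)/4
for n in("top0","t5","t6","t7"):
    g=ld(n); A=np.arange(-10,81,2); S=np.array([score(g,a) for a in A]); i=np.argsort(-S)[:6]; print(n,[(int(A[j]),int(S[j])) for j in i])
for n,F,N in(("top0",(387,78),(410,190)),("t5",(391,78),(405,190))):
    print(n,[(int(a),round(float(min(np.linalg.norm(P(a,q)-o(*F)) for q in range(4))+min(np.linalg.norm(P(a,q)-o(*N)) for q in range(4))),1)) for a in range(-10,81,6)])
E
```

```text
top0 [(-8, -78), (80, -79), (-10, -79), (-6, -79), (78, -80), (-4, -81)]
t5 [(62, -81), (64, -82), (60, -82), (66, -83), (58, -84), (-6, -84)]
t6 [(58, -85), (56, -86), (60, -86), (-4, -86), (-6, -86), (62, -87)]
t7 [(26, -89), (24, -90), (28, -90), (22, -91), (30, -92), (20, -94)]
top0 [(-10, 1.9), (-4, 2.1), (2, 2.5), (8, 3.4), (14, 4.7), (20, 6.5), (26, 8.6), (32, 9.8), (38, 7.5), (44, 5.5), (50, 3.8), (56, 2.5), (62, 1.9), (68, 1.9), (74, 1.9), (80, 1.9)]
t5 [(-10, 3.1), (-4, 3.6), (2, 4.3), (8, 5.1), (14, 6.2), (20, 7.6), (26, 9.5), (32, 8.7), (38, 6.3), (44, 4.3), (50, 2.8), (56, 2.1), (62, 2.0), (68, 2.2), (74, 2.6), (80, 3.1)]
```

```bash
cat >> h.py <<'E'
def spoke(im,lo,hi):
    g=cv2.GaussianBlur(cv2.cvtColor(im,cv2.COLOR_RGB2GRAY).astype(np.float32),(0,0),1.0); A=np.arange(lo,hi,1.); S=[]
    for t in A:
        p=np.float32([proj(W((55+43*np.sin(a)-1.4,-86.7,80+43*np.cos(a))))[0] for a in np.radians(t+90*np.arange(4))])
        S.append(-cv2.remap(g,p[None,:,0],p[None,:,1],cv2.INTER_CUBIC).mean())
    i=np.argsort(S)[::-1][:5]; return A[i],np.round(np.array(S)[i],1)
E
python3 - <<'E'
from h import *
rpush(24,-24,12); im=topread(); cv2.imwrite("pics/t8.png",im[:,:,::-1]); print(spoke(im,-45,20))
E
```

```text
12.0 n 2.033 q 32 [1.1 0.7 0.6]
0.0 n 2.174 q 25 [2.1 1.4 1.4]
-12.0 n 2.201 q 21 [ 0.   0.3 -0.5]
-24.0 n 2.219 q 18 [ 0.2 -0.1  1.8]
top (38.24040985107422, 1.0771064758300781, np.float64(2.1440277040895337), 30.115915298461914, np.float32(69.17499)) (np.float64(2.1477625493612447), np.float32(70.70792)) 44.1
(array([-11., -12., -10., -14., -13.]), array([-81.4, -81.6, -81.9, -82. , -82. ], dtype=float32))
```

```bash
cat > g.py <<'E'
from h import *
import sys
dx=float(sys.argv[1])/1e3; off=float(sys.argv[2])
F=FIN+u*off
j=np.array(robot.read_joint_pos())
robot.grip(.045,30); robot.reach(F+[0,0,.075],rv); robot.servo_line(F,feed=.15); robot.grip(0,30)
p0=np.array(robot.read_ee_pos()); c=p0.copy(); st()
for i in range(4):
    m=float((np.array(robot.read_ee_pos())-p0)@u); e=dx-m; print(i,round(m*1e3,2))
    if abs(e)<1.5e-4: break
    c=c+u*e; robot.servo_line(c,feed=.02)
robot.grip(.045,30); p=np.array(robot.read_ee_pos()); robot.servo_line(p+[0,0,.075],feed=.15)
robot.reach(rarc(0,12,60)+[-.05,-.05,.03],rv)
im=topread(); cv2.imwrite(f"pics/g{int(robot.read_t())}.png",im[:,:,::-1]); print(spoke(im,-45,20))
E
python3 g.py -1.92 .0048
```

```text
t 46.8 tcp [ 0.4766 -0.0326  0.0818] F [-0.   1.4  6.1] w 0.0118
0 0.0
1 -1.0
2 -1.92
top (36.551387786865234, 1.3948249816894531, np.float64(1.612055022785981), 30.39893913269043, np.float32(69.77501)) (np.float64(1.5946402551819872), np.float32(67.00644)) 49.9
(array([-11., -12.,  -9., -10.,  -8.]), array([-82.7, -83. , -83.1, -83.1, -83.2], dtype=float32))
```

```bash
ls pics/g*; python3 - <<'E'
from h import *
import glob
def an(n,s):
    im=cv2.imread(n)[:,:,::-1].copy(); k,h=8,45
    g=cv2.cvtColor(rect(im,GX0+54+s,h,k),cv2.COLOR_RGB2GRAY).astype(np.float32)
    d=np.clip(170-cv2.GaussianBlur(g,(0,0),8),0,None); c=h*k; w=np.zeros_like(d); cv2.circle(w,(c-8,c),45,1,-1); b=d*w
    # hub: darkest heavily blurred blob
    b=cv2.GaussianBlur(255-g,(0,0),16)*w; _,_,_,(hu,hv)=cv2.minMaxLoc(b)
    p=cv2.warpPolar(g,(30*k,1440),(float(hu),float(hv)),30*k,cv2.WARP_POLAR_LINEAR)
    def pk(r0,r1,a0,a1):
        pr=p[:,int(r0*k):int(r1*k)].mean(1); i=np.arange(int((a0+np.pi)/2/np.pi*1440),int((a1+np.pi)/2/np.pi*1440)); v=pr[i%1440]; v=np.median(v)-v
        j=v.argmax(); sl=slice(max(j-40,0),j+41); ww=np.clip(v[sl]-.3*v[j],0,None); return round(float((ww*i[sl]).sum()/ww.sum()*2*np.pi/1440-np.pi),3),round(float(v[j]))
    print(n,(h-hu/k,h-hv/k),"needle",pk(6,11,-.3,2.9),pk(10,16,-.3,2.9),pk(6,16,-.3,2.9),"mid",pk(19,25,1.3,1.85),"end",pk(17,23,2.4,3.0))
an("pics/top0.png",8.9); an("pics/top3.png",34.3); an("pics/t8.png",38.2)
for n in glob.glob("pics/g*.png"): an(n,36.4)
E
```

```text
pics/g49.png
pics/top0.png (0.75, 0.5) needle (0.025, 89) (-0.011, 95) (-0.002, 92) mid (1.573, 68) end (2.754, 55)
pics/top3.png (0.5, -0.25) needle (0.06, 92) (0.022, 84) (0.032, 87) mid (1.56, 66) end (2.752, 57)
pics/t8.png (0.625, 0.375) needle (2.129, 77) (2.123, 66) (2.128, 69) mid (1.57, 66) end (2.774, 43)
pics/g49.png (0.875, -0.125) needle (1.548, 78) (1.582, 63) (1.574, 69) mid (1.577, 80) end (2.742, 46)
```

```bash
python3 - <<'E'
from h import *
st(); print(robot.sign_off())
E
```

```text
t 49.9 tcp [ 0.5219 -0.3245  0.1993] F [ 0.2  0.5 -0.4] w 0.0453
the job is handed in; nothing more can be done
None
```

I handed the job in at about 50 s with the gripper clear: the roller's high spot is against the plunger to within roughly 5° by my estimate, and the needle reads about 1.57 rad, on the long middle mark. The highest needle reading I saw was about 2.2 rad, and forces sampled while pushing the wheel were about 5 N or less.

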